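# Seat the keyed tweezer post in its third-hand base on the soldering tile

### The arm

A 6-joint arm with a two-finger parallel gripper is mounted at the origin on the work surface. World frame = base frame: x ahead of the robot, y to its left, z up, the work surface at z = 0. Lengths are in mm, angles in rad, forces in N, time in s.
With the tool pointing down it reaches from about 350 to 975 mm from the base axis. Payload 17.4 kg.
Tool frame: the origin (TCP) lies at the centre of the arm's flange, where the gripper is bolted on; the fingertips stand 173 mm ahead of it and the grasp point (between the pads) lies 155 mm ahead of it; z points along the fingers, y is the direction in which the jaws open and shut (so a half turn about z gives the same grasp; the last joint's range is limited). The gripper opens to 85 mm and grips with 20 to 120 N. Pads are 22 mm wide; open, the fingers measure 114 mm over their backs; the gripper's body (76 mm by 85 mm) begins 54 mm behind the grasp point. The pads swing forward as they close: fully open they stand 13 mm farther back than shut.
Start: joints at [-1.229, 0.116, 1.442, -0, 1.584, -0.038], TCP at [250.238, -626.909, 404.703] pointing down, gripper open.
Joint ranges: [-2.83, 2.83], [-0.83, 2.19], [0.07, 2.5], [-1.14, 4.28], [0.01, 3], [-2.97, 2.97]. Speed limits (rad/s): [1.89, 1.89, 2.22, 3.14, 3.14, 3.14].

### API

Orientations are given as a rotation vector (axis times angle).
In Python, from station import r gives the robot as it stands.
- The arm moves only by the tool move_arm, never from a script. Its argument "plan" is a list of rows, each an object with "travel": the shift along the tool's x, y, z in m, a list of three; "dr": the turn, a rotation vector about the tool's x, y, z in rad, a list of three; "claw": the finger opening in m, from 0 to 0.0854. In form: [{"travel": [x, y, z], "dr": [wx, wy, wz], "claw": claw}, ...]. A call has 1 to 12 rows; each row shifts and turns the commanded pose from where the row before left it, along the tool's axes as they then stand; what a row does not reach is not made up. A row lasts 1/10 s, in which the tool goes at most 50 mm and 8.59 degrees, less where a joint would pass 70% of its speed; a pose out of reach is approached as far as the arm can. A call is refused whole if a number of a shift passes 0.05 or a number of a turn 0.15, either way. A call with a gripper value outside its range is refused whole. The fingers move at their own pace and stop on an object; "squeeze" is the grip in N (left out, the last holds). Time passes only in rows, so rows that do not move let the fingers close. It gives the time, the measured TCP pose, the force and the opening at its end, in the units of the state.
- r.state(): the state, without advancing time (a new reading comes with each control period).
- r.snapshot(name): name is "side" or "top" or "wrist"; returns a dict with "frame" (400x640x3 uint8, blue, green, red), "depth" (400x640 float32, mm along the optical axis (not along the pixel's ray), 0 where there is no reading), "K" (3x3 intrinsics, pixels), "dist" ([k1, k2, p1, p2, k3] as OpenCV has them; the pictures are not rectified), "world_from_camera" (4x4, takes a point from camera to world coordinates); the wrist camera has in their place "tool_from_camera" (4x4, takes a point from camera to tool coordinates, whose origin is the TCP and whose axes are the flange's). Camera axes: x right, y up, looking along -z (the intrinsics and any distortion apply to the point x, -y, -z); pixel columns grow to the right and rows downward; lengths in mm; the calibration is good to about 2 mm. A picture is of the moment at which its call begins: read the wrist's pose just before it.
- r.hand_in(): hands the job in, once; it reports no verdict.
Trained networks look in the newest picture that a camera, given by its name, has taken for a name from the list of things; names that differ only in an ending like _2 or _b are one class to them, and where a whole thing is asked for, a point or a joint stands for the part that bears it (a point fixed in the world has none). Each returns a list of dicts, best first, with "confidence" (0 to 1); they miss things now and then, are a little off and sometimes report something else, mostly with a low value. They report only what shows in the picture. A call takes as long as a camera call.
- r.find_in(label, camera): "uv" ([column, row] in pixels, amid what is visible of it).
- r.silhouettes(label, camera): "pixels" (400x640 bool, what is visible of it) and "uv" ([column, row] in pixels, amid what is visible of it).
- r.place_of(label, camera): "uv" ([column, row] in pixels: a listed point, or the origin of a listed thing).
The state is a dict: "clock": time; "q": joint angles; "joint_vel": joint speeds; "effort": joint torques, N m; "ee_pos": TCP position; "orientation": TCP orientation; "wrist_force": force on the tool from outside, world axes, zero at the start; "ft_torque": the same for the moment, N m; "width": finger opening in mm.
Only numpy, scipy, OpenCV 4.12 (cv2) and the standard library are available. Lean on these libraries where they do the work, as an engineer would, in place of code of your own. Each camera call takes 0.05 s, during which the arm holds its last target. There are 200 camera calls.

### The job

Set up the soldering third hand: slide the round slotted base along the bench, without lifting it, until its whole foot lies on the square heat tile. Then take the keyed tweezer post from the wooden rack, push its shaft into the base's hub, turning it until the key slips into the slot, and push on against the spring until the collar sits fully down on the hub. Finish while still holding the post pressed fully home (it springs up if let go), with the base still on the tile; leave everything else where it is.

Things in the scene. Friction and masses are not known exactly. Their poses are not given: they have to be found in the camera images.
- hub_mouth (a point): Centre of the hub's top face, the mouth of its bore, 50 mm above the bench; moves with the base. z up along the bore, x from the axis along the key slot. Bore 18.5 mm diameter, 36 mm deep; slot 8 mm wide, cut right through the hub's wall on the +x side from top to bottom. A spring plunger waits in the bore, 26 mm below the mouth.
- base: Loose steel base (about 0.8 kg), origin under its centre, axes as hub_mouth. Round dark foot 120 mm diameter, 10 mm thick; on it a twelve-sided hub 46 mm across, from 10 to 50 mm above the bench, with flats square to y to grip from above. A brass clamp screw sticks out of the hub on the -x side to 40 mm from the axis, 26 to 42 mm above the bench.
- plunger (a joint): Spring plunger at the bottom of the hub's bore: 0 when up (its top 26 mm below the mouth), positive in m as it is pressed down. It resists with about 4 N when first touched and about 10 N at 0.008 m, where the post is fully home; more than the post's own weight, so the post must be held down.
- tile: Square terracotta heat tile 180 x 180 mm with a thin dark edge, let flush into the bench (nothing to bump over, fixed). Origin at its centre, on the bench surface; x and y along its sides.
- post: Keyed tweezer post (about 0.18 kg), upright in a rack hole. Origin: centre of the shaft's lower end; z up, x towards its key and tweezers. Shaft 16 mm diameter, 34 mm long, lowest 4 mm tapered. Key 6 mm wide on +x, to 15 mm from the axis, 10 to 28 mm above the lower end. Collar 42 mm diameter, 34 to 40 mm above the lower end, rests on the rack, and on the hub when home.
- post_grip (a point): Grip point on the post's axis, 68 mm above the shaft's lower end, axes as the post's. It lies in the head: a 24 x 24 mm square brass block, 40 to 86 mm above the lower end, sides along x and y. Grip from above across the faces square to y. A thin tweezer arm sticks out of the head along +x to 80 mm from the axis, 47 mm above the lower end.
- rack: Fixed wooden rack block 85 x 200 x 45 mm (x, y, z), origin at the centre of its underside, with two plain round through holes of 33 mm, 55 mm either side of the centre along y. The keyed post stands in one and the mandrel in the other; they can be swapped.
- mandrel_mid (a point): Bystander: plain steel ring mandrel with a tapered round head (no key, no tweezers), standing in the other hole of the rack; the point is on its axis 60 mm above its lower end, its top 85 mm above its lower end.
- brick: Bystander: loose grey firebrick 60 x 120 x 30 mm, lying flat; origin at the centre of its underside.
- jar: Bystander: small glass jar 50 mm diameter, 55 mm tall; origin at the centre of its underside.
- dish: Bystander: small white bowl 66 mm diameter, 22 mm tall; origin at the centre of its underside.
- hammer: Bystander: hammer 220 mm long, lying along its x; origin underneath it.
- file: Bystander: screwdriver with a wooden handle, 160 mm long, lying along its x; origin underneath it.
- torch: Bystander: brass torch about 205 mm long, lying along its x, 26 mm thick; origin underneath it.

How it is judged (in metres and radians):
On the way, in this order (a step that is already met when the one before it is completed fails the run):
1. the base's whole foot lies flat on the tile (x of hub_mouth in the frame of tile between -0.03 and 0.03 m and y of hub_mouth in the frame of tile between -0.03 and 0.03 m and height (world z) of hub_mouth below 0.053 m and angle between hub_mouth's own z axis and vertical below 0.05 rad), for 0.2 s.
2. the post is keyed into the hub and pushed fully home (all of step 1 and z of post in the frame of hub_mouth between -0.037 and -0.032 m and horizontal distance between post and hub_mouth below 0.004 m and angle between the x axis of post and the x axis of hub_mouth, either way round below 0.25 rad and angle between post's own z axis and vertical below 0.08 rad and value of joint plunger above 0.006 m), for 0.2 s.
At the end, for the whole second after the job is handed in: Base flat, its axis within 30 mm of the tile's centre along each side of the tile; post upright in the hub (axis within 4 mm), key in the slot, collar within 2 mm of the hub's top, plunger pressed over 6 mm, the gripper still on the post (over 2 N) (all of step 2 and contact force between the fingers and post above 2 N); the arm keeps its last pose, push and grip.
It fails at once if the base is lifted or tipped instead of slid (height (world z) of hub_mouth above 0.058 m or angle between hub_mouth's own z axis and vertical above 0.12 rad).
It fails at once if one of the other things is displaced by more than 30 mm (distance of any of mandrel_mid, brick, jar, dish, hammer, file, torch from where it was at the start of the episode above 0.03 m).
It also fails if it takes over 64 s, if anything falls off the work surface, if the arm or the gripper's body presses on something with over 40 N, if the wrist force passes 120 N, or if a joint passes its speed limit or range.

## Working session

There is one attempt and no reset: what is moved stays moved. The work goes in short steps, Python scripts to look and compute and a tool call to move; the robot and the scene stay as the last step left them, time stands still between calls to the robot, and variables do not carry over. Pictures are saved under pics/ and viewed, about 8 in all and at most 12, crops included, and the job is handed in when it is done.

Besides the shell and the picture viewer there is one more tool, called after "Request:" by a JSON object that holds its "name" and its "arguments". move_arm: Moves the arm, as the interface text tells. Its arguments: {"type":"object","properties":{"plan":{"type":"array","items":{"type":"object","properties":{"travel":{"type":"array","items":{"type":"number"}},"dr":{"type":"array","items":{"type":"number"}},"claw":{"type":"number"}}}},"squeeze":{"type":"number"}},"required":["plan"]}

```bash
ls; mkdir -p pics; cat > h.py <<'E'
import numpy as np, cv2
from station import r
from scipy.spatial.transform import Rotation as R
def cam(s, st=None):
    if 'world_from_camera' in s: return np.array(s['world_from_camera'],float)
    T=np.eye(4); T[:3,:3]=R.from_rotvec(st['orientation']).as_matrix(); T[:3,3]=st['ee_pos']
    return T@np.array(s['tool_from_camera'],float)
def ray(s,uv,T):
    p=cv2.undistortPoints(np.array(uv,float).reshape(-1,1,2),np.array(s['K'],float),np.array(s['dist'],float)).reshape(-1,2)
    d=np.c_[p[:,0],-p[:,1],-np.ones(len(p))]
    return T[:3,3],d@T[:3,:3].T
def onz(s,uv,T,z):
    o,d=ray(s,uv,T); return o+d*((z-o[2])/d[:,2])[:,None]
def cloud(s,mask,T):
    v,u=np.nonzero(mask&(s['depth']>0)); o,d=ray(s,np.c_[u,v],T)
    return o+d*s['depth'][v,u][:,None]
E
cat > a.py <<'E'
from h import *
np.set_printoptions(precision=1,suppress=True)
st=r.state(); print(st)
for c in ['top','side']:
    s=r.snapshot(c); cv2.imwrite(f'pics/{c}0.png',s['frame']); T=cam(s); print(c,T[:3,3])
    for n,z in [('hub_mouth',50),('base',0),('tile',0),('post',11),('post_grip',79),('rack',0),('mandrel_mid',70),('brick',0),('jar',0),('dish',0),('hammer',0),('file',0),('torch',0)]:
        for p in r.place_of(n,c)[:2]: print(n,np.array(p['uv']),round(p['confidence'],2),onz(s,[p['uv']],T,z)[0])
E
python3 a.py
```

```text
pics
{'clock': 0.0, 'q': array([-1.2,  0.1,  1.4,  0. ,  1.6, -0. ]), 'joint_vel': array([ 0., -0., -0., -0., -0.,  0.]), 'effort': array([ -0. , -73.2, -63.2,  -0. ,   0. ,  -0. ]), 'ee_pos': array([ 250.2, -626.9,  403.9]), 'orientation': array([-3.1, -0.6,  0. ]), 'wrist_force': array([0.5, 0.3, 0.9]), 'ft_torque': array([-0.,  0., -0.]), 'width': 85.76703114032154}
top [ 482.1  -19.6 1360.6]
hub_mouth [431.2 231.9] 0.92 [ 457.  -310.4   50. ]
base [426.5 227.6] 0.63 [ 468.9 -307.3    0. ]
tile [330.9 212.2] 0.8 [513.9 -19.1   0. ]
post [257.2 212.9] 0.64 [510.3 201.3  11. ]
post_grip [331.4 212.2] 0.6 [512.1 -20.6  79. ]
post_grip [253.5 209.9] 0.53 [517.3 200.8  79. ]
rack [240.9 210.1] 0.86 [518.7 252.8   0. ]
rack [253.5 211.8] 0.25 [513.8 214.4   0. ]
mandrel_mid [220.7 211.4] 0.49 [512.7 297.3  70. ]
brick [329. 129.] 0.63 [766.8 -12.1   0. ]
brick [431.7 232.2] 0.62 [ 455.1 -323.1    0. ]
jar [365.1 135.7] 0.5 [ 746.8 -121.8    0. ]
dish [379.  273.7] 0.85 [ 330.4 -164.1    0. ]
hammer [233.9 138.9] 0.67 [735.9 278.2   0. ]
file [324.2 262.2] 0.84 [364.1   0.1   0. ]
torch 
[... 249 characters left out ...]
01.8    0. ]
tile [331.3 233.6] 0.8 [504.7 -17.4   0. ]
post [258.4 273.2] 0.69 [515.8 199.   11. ]
post [254.8 198.3] 0.28 [749.8   3.1  11. ]
post_grip [257.1 247.7] 0.59 [510.3 199.6  79. ]
rack [238. 292.] 0.82 [513.7 256.1   0. ]
rack [352.  164.8] 0.43 [ 691.2 -330.5    0. ]
mandrel_mid [216.7 280.7] 0.72 [500.5 307.3  70. ]
mandrel_mid [292.6 185.8] 0.69 [644.9 -34.8  70. ]
brick [253.2 198.4] 0.93 [767.5  -5.5   0. ]
jar [291.9 185. ] 0.83 [ 740.7 -124.4    0. ]
jar [168.5 252. ] 0.69 [734.  275.1   0. ]
dish [423.8 233.1] 0.55 [ 342.1 -159.4    0. ]
hammer [172.3 250.5] 0.9 [732.3 266.3   0. ]
file [375.3 258.9] 0.67 [370.8  -7.1   0. ]
torch [348.2 164.2] 0.8 [ 702.4 -326.3    0. ]
```

```bash
python3 - <<'E'
import cv2
a=cv2.imread('pics/top0.png')[90:320,180:520]
cv2.imwrite('pics/t1.png',cv2.resize(a,None,fx=2.3,fy=2.3,interpolation=cv2.INTER_CUBIC))
E
```

```text
(no output)
```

View pics/t1.png

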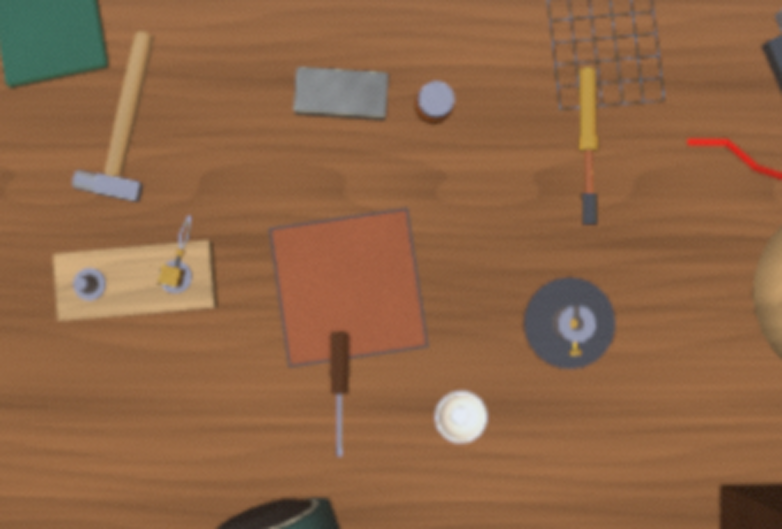

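View pics/side0.png

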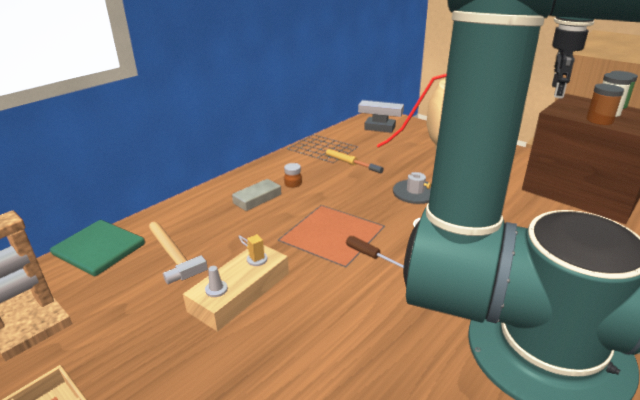

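Three trained views agree: base near (460,-315), tile near (510,-19), rack on the left with the post in its right-hand hole. The screwdriver handle lies over the tile's near edge (crop pixel 340,332), so I'll place the base toward the far side. Next I need the tile outline and the wrist camera geometry.

```bash
cat >> h.py <<'E'
def goto(p,yaw,n=None,off=155):
    "rows to bring grasp point (off) to p with tool x at yaw, tool down"
    st=r.state(); C=R.from_rotvec(st['orientation']); 
    D=R.from_matrix(np.array([[np.cos(yaw),np.sin(yaw),0],[np.sin(yaw),-np.cos(yaw),0],[0,0,-1]]))
    w=(C.inv()*D).as_rotvec(); tcp=np.array(p,float)+[0,0,off]; d=tcp-st['ee_pos']
    print('first dr',w.round(4),'then tool travel m',(D.inv().apply(d)/1000).round(4), 'dist',np.linalg.norm(d).round(), 'clock',st['clock'])
E
python3 - <<'E'
from h import *
np.set_printoptions(precision=3,suppress=True)
st=r.state(); print(st['orientation'])
s=r.snapshot('top'); T=cam(s)
m=r.silhouettes('tile','top')[0]['pixels'].astype(np.uint8)
box=cv2.boxPoints(cv2.minAreaRect(np.argwhere(m)[:,::-1].astype(np.float32)))
P=onz(s,box,T,0); print(P[:,:2].round(), P.mean(0), [np.linalg.norm(P[i]-P[i-1]).round() for i in range(4)])
e=P[1]-P[0]; print('edge deg',np.degrees(np.arctan2(e[1],e[0])))
m=r.silhouettes('file','top')[0]['pixels']; Q=onz(s,np.argwhere(m)[:,::-1],T,10); print('file ends',Q[Q[:,0].argmax()],Q[Q[:,0].argmin()])
for n in ['base','hub_mouth']:
  m=r.silhouettes(n,'top')[0]; print(n,m['uv'],m['pixels'].sum(), onz(s,[m['uv']],T,10))
w=r.snapshot('wrist'); print(np.array(w['tool_from_camera']), w['K'])
goto([400,-315,250],0.0)
E
```

```text
[ 3.085  0.593 -0.   ]
[[ 584.   88.]
 [ 612.  -98.]
 [ 429. -125.]
 [ 401.   59.]] [506.481 -18.985   0.   ] [np.float64(185.0), np.float64(187.0), np.float64(185.0), np.float64(186.0)]
edge deg -81.32209603873473
file ends [448.769 -16.796  10.   ] [291.44   -8.742  10.   ]
base [426.2, 229.4] 1243 [[ 463.628 -304.267   10.   ]]
hub_mouth [427.9, 232.4] 1286 [[ 454.685 -309.368   10.   ]]
[[-0.001  0.947  0.32  81.969]
 [ 1.     0.001 -0.    -0.811]
 [-0.001  0.32  -0.947 30.48 ]
 [ 0.     0.     0.     1.   ]] [[277.53    0.    317.556]
 [  0.    277.53  195.845]
 [  0.      0.      1.   ]]
first dr [-0.   -0.    0.38] then tool travel m [ 0.15  -0.312 -0.   ] dist 346.0 clock 1.7
```

Request:
{"name": "move_arm", "arguments": {"plan": [{"dr":[0,0,0.127],"claw":0.085},{"dr":[0,0,0.127]},{"dr":[0,0,0.126]},{"travel":[0.0233,-0.0347,0.0054]},{"travel":[0.0233,-0.0347,0.0054]},{"travel":[0.0233,-0.0347,0.0054]},{"travel":[0.0233,-0.0347,0.0054]},{"travel":[0.0233,-0.0347,0.0054]},{"travel":[0.0233,-0.0347,0.0054]},{"travel":[0.0233,-0.0347,0.0054]},{"travel":[0.0233,-0.0347,0.0054]},{"travel":[0.0233,-0.0347,0.0054]}], "squeeze": 60}}

```text
invalid input
```

```bash
python3 - <<'E'
from h import *
np.set_printoptions(precision=3,suppress=True)
st=r.state(); print(st['ee_pos'],st['orientation'],st['q'])
w=r.snapshot('wrist'); T=cam(w,st); cv2.imwrite('pics/w1.png',w['frame'])
for n,z in [('hub_mouth',50),('base',0)]:
  for p in r.place_of(n,'wrist')[:1]: print(n,p['uv'],p['confidence'],onz(w,[p['uv']],T,z))
m=r.silhouettes('base','wrist')[0]['pixels']; C=cloud(w,m,T); print(len(C))
h=C[(C[:,2]>45)&(C[:,2]<56)]; f=C[(C[:,2]>4)&(C[:,2]<16)]
for X in (h,f):
  if len(X): print(X[:,2].mean(), cv2.minEnclosingCircle(X[:,:2].astype(np.float32)))
b=C[(C[:,2]>24)&(C[:,2]<46)]; c=np.array(cv2.minEnclosingCircle(f[:,:2].astype(np.float32))[0]); b=b[np.linalg.norm(b[:,:2]-c,axis=1)>27]; print('screw',b.mean(0),len(b))
E
```

```text
[ 250.237 -626.913  404.716] [-3.085 -0.593 -0.   ] [-1.229  0.116  1.442  0.     1.584 -0.038]Traceback (most recent call last):
  File "<stdin>", line 7, in <module>
IndexError: list index out of range
```

View pics/w1.png

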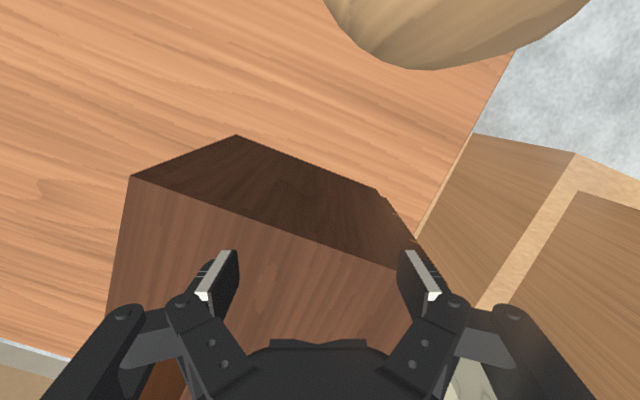

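The move was refused, so this view is still from the start pose: it shows only the wooden box below the fingers (130–400, 135–330). I'll give every row all its keys.

Request:
{"name": "move_arm", "arguments": {"plan": [{"travel":[0,0,0],"dr":[0,0,0.127],"claw":0.085},{"travel":[0,0,0],"dr":[0,0,0.127],"claw":0.085},{"travel":[0,0,0],"dr":[0,0,0.126],"claw":0.085},{"travel":[0.0233,-0.0347,0],"dr":[0,0,0],"claw":0.085},{"travel":[0.0233,-0.0347,0],"dr":[0,0,0],"claw":0.085},{"travel":[0.0233,-0.0347,0],"dr":[0,0,0],"claw":0.085},{"travel":[0.0233,-0.0347,0.0],"dr":[0,0,0],"claw":0.085},{"travel":[0.0233,-0.0347,0.009],"dr":[0,0,0],"claw":0.085},{"travel":[0.0233,-0.0347,0.01],"dr":[0,0,0],"claw":0.085},{"travel":[0.0233,-0.0347,0.01],"dr":[0,0,0],"claw":0.085},{"travel":[0.0233,-0.0347,0.01],"dr":[0,0,0],"claw":0.085},{"travel":[0.0233,-0.0347,0.01],"dr":[0,0,0],"claw":0.085}], "squeeze": 60}}

```text
clock: 3.1
ee_pos: [460.6, -313.1, 355.5]
orientation: [3.141, -0.0, 0.001]
wrist_force: [0.4, 0.3, 0.5]
width: 85.0
```

```bash
cat > b.py <<'E'
from h import *
np.set_printoptions(precision=3,suppress=True)
st=r.state(); print(st['ee_pos'],st['orientation'],st['q'])
w=r.snapshot('wrist'); T=cam(w,st); cv2.imwrite('pics/w2.png',w['frame'])
for n,z in [('hub_mouth',50),('base',0)]:
  for p in r.place_of(n,'wrist')[:1]: print(n,p['uv'],p['confidence'],onz(w,[p['uv']],T,z))
for L in r.silhouettes('base','wrist')[:1]:
  m=L['pixels']; C=cloud(w,m,T); print(len(C))
  h=C[(C[:,2]>45)&(C[:,2]<56)]; f=C[(C[:,2]>4)&(C[:,2]<16)]
  for X in (h,f):
    if len(X): print(X[:,2].mean(), cv2.minEnclosingCircle(X[:,:2].astype(np.float32)))
  c=np.array(cv2.minEnclosingCircle(f[:,:2].astype(np.float32))[0])
  b=C[(C[:,2]>24)&(C[:,2]<46)]; b=b[np.linalg.norm(b[:,:2]-c,axis=1)>27]
  if len(b): e=b.mean(0)[:2]-c; print('screw',b.mean(0),len(b),'yaw deg',np.degrees(np.arctan2(-e[1],-e[0])))
E
python3 b.py
```

```text
[ 460.595 -313.065  355.548] [ 3.141 -0.     0.001] [-0.643 -0.125  1.761  0.     1.505  0.928]
hub_mouth [315.4, 183.9] 0.7 [[ 462.618 -310.373   50.   ]]
base [313.6, 169.6] 0.92 [[ 465.961 -307.902    0.   ]]
7881
49.95257097699192 ((461.5162658691406, -308.4255676269531), 23.680286407470703)
10.216814872766584 ((461.88848876953125, -308.7469482421875), 59.90183639526367)
screw [ 426.767 -310.077   38.156] 130 yaw deg 2.168428893696064
```

View pics/w2.png

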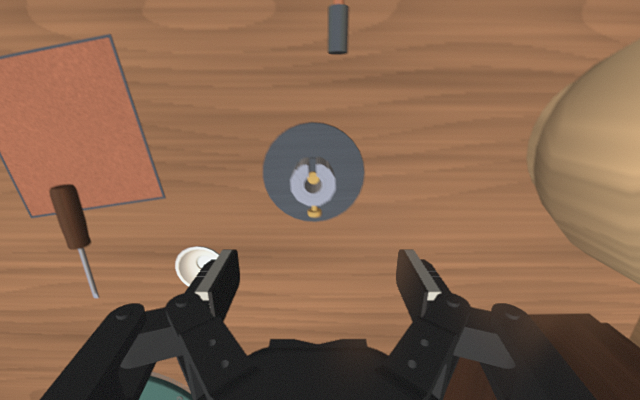

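The picture shows the base at (313,172) with its brass screw straight down-image, so the base yaw is about 1–2°. The depth circle radii (23.7 and 59.9 mm) match the given sizes. Now I'll descend and grip the hub.

Request:
{"name": "move_arm", "arguments": {"plan": [{"travel":[0.001,-0.0045,0.03],"dr":[0,0,-0.02],"claw":0.085},{"travel":[0,0,0.045],"dr":[0,0,0],"claw":0.085},{"travel":[0,0,0.045],"dr":[0,0,0],"claw":0.085},{"travel":[0,0,0.03],"dr":[0,0,0],"claw":0.085},{"travel":[0,0,0.018],"dr":[0,0,0],"claw":0.085},{"travel":[0,0,0],"dr":[0,0,0],"claw":0.04},{"travel":[0,0,0],"dr":[0,0,0],"claw":0.04},{"travel":[0,0,0],"dr":[0,0,0],"claw":0.04},{"travel":[0,0,0],"dr":[0,0,0],"claw":0.04},{"travel":[0,0,0],"dr":[0,0,0],"claw":0.04},{"travel":[0,0,0],"dr":[0,0,0],"claw":0.04}], "squeeze": 50}}

```text
clock: 4.4
ee_pos: [461.3, -310.7, 189.7]
orientation: [3.14, 0.031, 0.003]
wrist_force: [-2.8, -0.5, 7.6]
width: 45.2
```

Request:
{"name": "move_arm", "arguments": {"plan": [{"travel":[0.004,-0.012,0],"dr":[0,0,0],"claw":0.04},{"travel":[0.008,-0.022,0],"dr":[0,0,0],"claw":0.04},{"travel":[0.008,-0.026,0],"dr":[0,0,0],"claw":0.04},{"travel":[0.008,-0.028,0],"dr":[0,0,0],"claw":0.04},{"travel":[0.008,-0.028,0],"dr":[0,0,0],"claw":0.04},{"travel":[0.008,-0.028,0],"dr":[0,0,0],"claw":0.04},{"travel":[0.008,-0.028,0],"dr":[0,0,0],"claw":0.04},{"travel":[0.008,-0.028,0],"dr":[0,0,0],"claw":0.04},{"travel":[0.006,-0.028,0],"dr":[0,0,0],"claw":0.04},{"travel":[0,-0.028,0],"dr":[0,0,0],"claw":0.04},{"travel":[0,-0.02,0],"dr":[0,0,0],"claw":0.04},{"travel":[0,-0.014,0],"dr":[0,0,0],"claw":0.04}]}}

```text
clock: 5.6
ee_pos: [521.8, -18.2, 189.7]
orientation: [3.14, 0.032, 0.005]
wrist_force: [0.9, -7.9, 5.5]
width: 45.4
```

Request:
{"name": "move_arm", "arguments": {"plan": [{"travel":[0,0,0],"dr":[0,0,0],"claw":0.085},{"travel":[0,0,0],"dr":[0,0,0],"claw":0.085},{"travel":[0,0,0],"dr":[0,0,0],"claw":0.085},{"travel":[0,0,0],"dr":[0,0,0],"claw":0.085},{"travel":[0,0,-0.02],"dr":[0,0,0],"claw":0.085},{"travel":[0,0,-0.035],"dr":[0,0,0],"claw":0.085},{"travel":[0,0,-0.045],"dr":[0,0,0],"claw":0.085},{"travel":[0,0,-0.045],"dr":[0,0,0],"claw":0.085},{"travel":[0,0,-0.03],"dr":[0,0,0],"claw":0.085},{"travel":[0,0,0],"dr":[0,0,0],"claw":0.085}]}}

```text
clock: 6.6
ee_pos: [521.5, -19.4, 367.6]
orientation: [3.141, 0.03, 0.01]
wrist_force: [0.6, -0.6, -0.6]
width: 84.9
```

```bash
sed -i 's/w2.png/w3.png/' b.py; cat >> b.py <<'E'
for L in r.silhouettes('tile','wrist')[:1]:
  C=cloud(w,L['pixels'],T); C=C[abs(C[:,2])<8]; rc=cv2.minAreaRect(C[:,:2].astype(np.float32)); print('tile',rc, len(C))
E
python3 b.py
```

```text
[521.538 -19.392 367.584] [3.141 0.03  0.01 ] [-0.086 -0.212  1.818 -0.     1.529  1.466]
hub_mouth [137.6, 173.6] 0.73 [[530.144 173.807  50.   ]]
base [318.0, 172.5] 0.67 [[522.642 -19.652   0.   ]]
7438
49.98837002200468 ((522.4924926757812, -15.788546562194824), 23.778696060180664)
10.222618571551116 ((522.7664794921875, -15.690319061279297), 59.89502716064453)
screw [487.789 -17.22   38.209] 119 yaw deg 2.5043090767799874
tile ((506.08624267578125, -20.30291748046875), (185.8278350830078, 186.22836303710938), 8.206094741821289) 12577
```

View pics/w3.png

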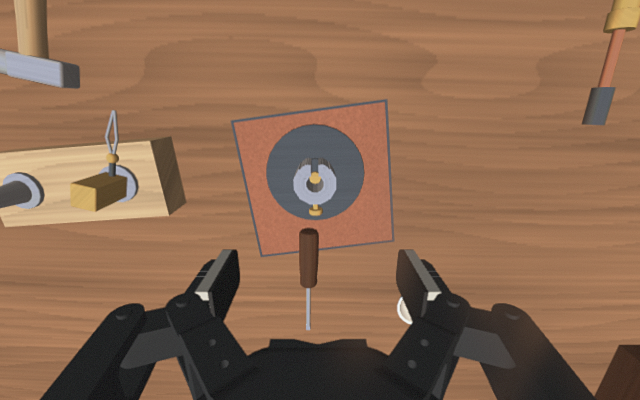

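Base centre is (522.5,-15.7) against tile (506,-20), which is inside the limits with margin, and clear of the screwdriver handle (308,230). The post's head is at about (100,190), tweezers pointing up-image. Next I'll look at the post.

Request:
{"name": "move_arm", "arguments": {"plan": [{"travel":[0,-0.03,0],"dr":[0,0,0],"claw":0.085},{"travel":[0,-0.045,0],"dr":[0,0,0],"claw":0.085},{"travel":[0,-0.045,0],"dr":[0,0,0],"claw":0.085},{"travel":[0,-0.045,0],"dr":[0,0,0],"claw":0.085},{"travel":[0,-0.035,0],"dr":[0,0,0],"claw":0.085},{"travel":[0,-0.019,0],"dr":[0,0,0],"claw":0.085},{"travel":[0,0,0],"dr":[0,0,0],"claw":0.085}]}}

```text
clock: 7.55
ee_pos: [516.7, 202.0, 361.2]
orientation: [3.141, 0.035, -0.003]
wrist_force: [-0.5, -0.7, -0.1]
width: 85.1
```

```bash
cat > c.py <<'E'
from h import *
import sys
np.set_printoptions(precision=3,suppress=True)
st=r.state(); print(st['ee_pos'],st['orientation'],st['q'])
w=r.snapshot('wrist'); T=cam(w,st); cv2.imwrite('pics/%s.png'%sys.argv[1],w['frame'])
for n,z in [('post_grip',79),('post',11)]:
  for p in r.place_of(n,'wrist')[:1]: print(n,p['uv'],p['confidence'],onz(w,[p['uv']],T,z))
for L in r.silhouettes('post','wrist')[:1]:
  C=cloud(w,L['pixels'],T); print(L['uv'],L['confidence'],len(C), 'zmax',np.percentile(C[:,2],99))
  t=C[(C[:,2]>92)&(C[:,2]<102)]; print('top',len(t),t.mean(0),cv2.minAreaRect(t[:,:2].astype(np.float32)))
  k=C[(C[:,2]>47)&(C[:,2]<55)]; print('collar',len(k),cv2.minEnclosingCircle(k[:,:2].astype(np.float32)))
  c=t.mean(0)[:2]; a=C[(np.linalg.norm(C[:,:2]-c,axis=1)>35)&(C[:,2]>52)&(C[:,2]<70)]
  if len(a): e=a[:,:2].mean(0)-c; print('arm',len(a),a.mean(0),np.degrees(np.arctan2(e[1],e[0])))
E
python3 c.py w4
```

```text
[516.665 201.969 361.237] [ 3.141  0.035 -0.003] [ 0.327 -0.132  1.758  0.     1.517  1.875]
post_grip [320.6, 189.2] 0.61 [[519.544 199.625  79.   ]]
post [320.7, 172.8] 0.63 [[518.586 198.716  11.   ]]
[321.9, 180.6] 0.91 1678 zmax 98.336880858054
top 700 [519.933 199.196  96.982] ((518.96337890625, 199.0840301513672), (23.998090744018555, 23.944501876831055), 76.68429565429688)
collar 389 ((519.240234375, 198.9914093017578), 20.57677459716797)
arm 125 [568.709 188.035  60.28 ] -12.888109107465754
```

View pics/w4.png

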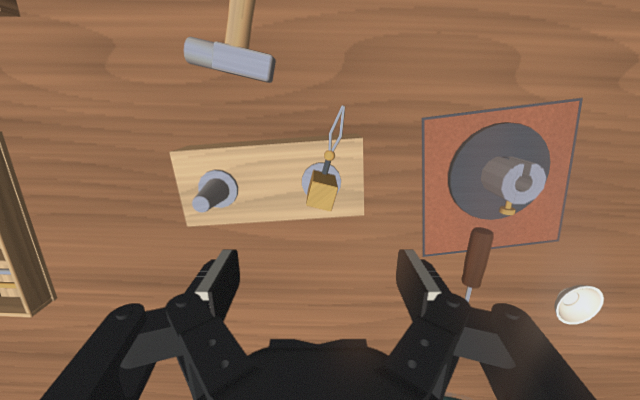

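```bash
python3 -c "
from h import *
goto([518.6,196.7,81],-0.232)"
```

```text
first dr [0.0005 0.0006 0.2511] then tool travel m [0.0021 0.0021 0.1262] dist 126.0 clock 7.75
```

Request:
{"name": "move_arm", "arguments": {"plan": [{"travel":[0,0,0],"dr":[0,0,0.125],"claw":0.085},{"travel":[0,0,0],"dr":[0,0,0.126],"claw":0.085},{"travel":[0.0025,0.002,0.03],"dr":[0,0,0],"claw":0.085},{"travel":[0,0,0.04],"dr":[0,0,0],"claw":0.085},{"travel":[0,0,0.036],"dr":[0,0,0],"claw":0.085},{"travel":[0,0,0.02],"dr":[0,0,0],"claw":0.085},{"travel":[0,0,0],"dr":[0,0,0],"claw":0.015},{"travel":[0,0,0],"dr":[0,0,0],"claw":0.015},{"travel":[0,0,0],"dr":[0,0,0],"claw":0.015},{"travel":[0,0,0],"dr":[0,0,0],"claw":0.015},{"travel":[0,0,0],"dr":[0,0,0],"claw":0.015},{"travel":[0,0,0],"dr":[0,0,0],"claw":0.015}], "squeeze": 60}}

```text
clock: 8.95
ee_pos: [519.2, 197.5, 238.3]
orientation: [-3.12, 0.362, -0.003]
wrist_force: [-0.3, -1.4, 7.5]
width: 23.4
```

Request:
{"name": "move_arm", "arguments": {"plan": [{"travel":[0,0,-0.015],"dr":[0,0,0],"claw":0.015},{"travel":[0,0,-0.03],"dr":[0,0,0],"claw":0.015},{"travel":[0,0,-0.035],"dr":[0,0,0],"claw":0.015},{"travel":[0,0,-0.025],"dr":[0,0,0],"claw":0.015},{"travel":[0,0,-0.01],"dr":[0,0,-0.085],"claw":0.015},{"travel":[0,0,0],"dr":[0,0,-0.087],"claw":0.015},{"travel":[0,0,0],"dr":[0,0,-0.087],"claw":0.015},{"travel":[0,0,0],"dr":[0,0,0],"claw":0.015}]}}

```text
clock: 9.75
ee_pos: [518.7, 197.5, 352.9]
orientation: [-3.141, -0.046, -0.001]
wrist_force: [0.0, -0.4, -2.4]
width: 22.9
```

```bash
python3 -c "
from h import *
print(r.state())
goto([522.4,-18.2,345-155],0.028)"
```

```text
{'clock': 9.75, 'q': array([ 3.17833536e-01, -1.28147838e-01,  1.76858475e+00,  7.08012301e-05,
        1.50028739e+00,  1.85925772e+00]), 'joint_vel': array([ 9.72632876e-04,  4.35009958e-03,  5.67068025e-03, -1.64030301e-05,
       -5.21239075e-03,  1.08560822e-01]), 'effort': array([-3.31870935e-03, -5.27490699e+01, -6.38235283e+01, -2.70666496e-04,
       -2.56379630e-03, -2.13052846e+00]), 'ee_pos': array([518.74170625, 197.51230746, 352.86480227]), 'orientation': array([-3.14092713e+00, -4.61234040e-02, -1.26855761e-03]), 'wrist_force': array([ 0.00840276, -0.39824443, -2.36450861]), 'ft_torque': array([0.02691295, 0.02753793, 0.0496234 ]), 'width': 22.872582841369343}
first dr [-0.0003 -0.0008  0.0014] then tool travel m [-0.0024  0.2157  0.0079] dist 216.0 clock 9.75
```

Request:
{"name": "move_arm", "arguments": {"plan": [{"travel":[0,0.02,0],"dr":[0,0,0],"claw":0.015},{"travel":[-0.0008,0.04,0],"dr":[0,0,0],"claw":0.015},{"travel":[-0.0008,0.045,0],"dr":[0,0,0],"claw":0.015},{"travel":[-0.0008,0.045,0],"dr":[0,0,0],"claw":0.015},{"travel":[0,0.035,0],"dr":[0,0,0],"claw":0.015},{"travel":[0,0.02,0],"dr":[0,0,0],"claw":0.015},{"travel":[0,0.0107,0],"dr":[0,0,0],"claw":0.015},{"travel":[0,0,0],"dr":[0,0,0],"claw":0.015},{"travel":[0,0,0],"dr":[0,0,0],"claw":0.015}]}}

```text
clock: 10.65
ee_pos: [522.5, -17.5, 351.9]
orientation: [-3.141, -0.043, -0.0]
wrist_force: [-0.4, -0.7, -2.1]
width: 23.1
```

```bash
python3 - <<'E'
from h import *
goto([522.4,-18.2,345-155],0.028)
s=r.snapshot('side'); w=r.snapshot('wrist')
cv2.imwrite('pics/in1.png',np.hstack([cv2.resize(s['frame'][110:270,240:460],(400,291)),cv2.resize(w['frame'][60:351,120:520],(400,291))]))
E
```

```text
first dr [-0.0003 -0.0001 -0.0009] then tool travel m [-0.0001  0.0007  0.0069] dist 7.0 clock 10.65
```

View pics/in1.png

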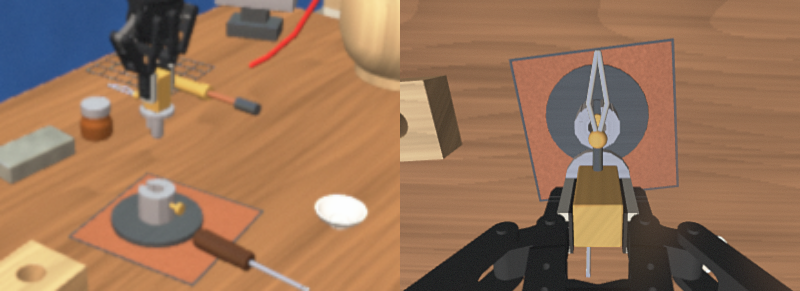

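The post hangs straight in the jaws with its tweezers on the slot side, and it lines up with the hub (right half: tweezers at column 598, hub at 597). Now descending.

Request:
{"name": "move_arm", "arguments": {"plan": [{"travel":[0,0.0007,0.02],"dr":[0,0,0],"claw":0.015},{"travel":[0,0,0.025],"dr":[0,0,0],"claw":0.015},{"travel":[0,0,0.017],"dr":[0,0,0],"claw":0.015},{"travel":[0,0,0.006],"dr":[0,0,0],"claw":0.015},{"travel":[0,0,0.004],"dr":[0,0,0],"claw":0.015},{"travel":[0,0,0.004],"dr":[0,0,0],"claw":0.015},{"travel":[0,0,0.003],"dr":[0,0,0],"claw":0.015}]}}

```text
clock: 11.45
ee_pos: [522.8, -18.7, 273.4]
orientation: [-3.141, -0.044, -0.002]
wrist_force: [-0.2, 4.7, 10.3]
width: 23.1
```

Request:
{"name": "move_arm", "arguments": {"plan": [{"travel":[0,-0.001,0],"dr":[0,0,0],"claw":0.015},{"travel":[0,0,0.001],"dr":[0,0,0],"claw":0.015},{"travel":[0,0,0.002],"dr":[0,0,0],"claw":0.015}]}}

```text
clock: 11.75
ee_pos: [522.6, -17.8, 270.1]
orientation: [-3.141, -0.044, -0.001]
wrist_force: [0.4, 3.1, -0.1]
width: 23.2
```

Request:
{"name": "move_arm", "arguments": {"plan": [{"travel":[0,-0.0005,0.002],"dr":[0,0,0],"claw":0.015},{"travel":[0,0,0.002],"dr":[0,0,0],"claw":0.015},{"travel":[0,0,0.002],"dr":[0,0,0],"claw":0.015},{"travel":[0,0,0.002],"dr":[0,0,0],"claw":0.015},{"travel":[0,0,0],"dr":[0,0,0],"claw":0.015}]}}

```text
clock: 12.25
ee_pos: [522.4, -17.3, 261.3]
orientation: [-3.141, -0.044, 0.0]
wrist_force: [2.3, 2.1, -4.0]
width: 23.0
```

Request:
{"name": "move_arm", "arguments": {"plan": [{"travel":[0,0,0.003],"dr":[0,0,0],"claw":0.015},{"travel":[0,0,0.003],"dr":[0,0,0],"claw":0.015},{"travel":[0,0,0.003],"dr":[0,0,0],"claw":0.015},{"travel":[0,0,0.003],"dr":[0,0,0],"claw":0.015},{"travel":[0,0,0.002],"dr":[0,0,0],"claw":0.015},{"travel":[0,0,0],"dr":[0,0,0],"claw":0.015}]}}

```text
clock: 12.85
ee_pos: [522.5, -17.3, 247.7]
orientation: [-3.141, -0.044, -0.0]
wrist_force: [1.5, 3.0, 2.0]
width: 23.4
```

Request:
{"name": "move_arm", "arguments": {"plan": [{"travel":[0,0,0.002],"dr":[0,0,0],"claw":0.015},{"travel":[0,0,0.0015],"dr":[0,0,0],"claw":0.015},{"travel":[0,0,0.001],"dr":[0,0,0],"claw":0.015},{"travel":[0,0,0],"dr":[0,0,0],"claw":0.015}]}}

```text
clock: 13.25
ee_pos: [522.6, -17.3, 243.6]
orientation: [-3.141, -0.044, -0.001]
wrist_force: [0.2, 3.0, 6.4]
width: 23.2
```

Request:
{"name": "move_arm", "arguments": {"plan": [{"travel":[0,0,0.001],"dr":[0,0,0],"claw":0.015},{"travel":[0,0,0.001],"dr":[0,0,0],"claw":0.015},{"travel":[0,0,0],"dr":[0,0,0],"claw":0.015}]}}

```text
clock: 13.55
ee_pos: [522.7, -17.3, 243.2]
orientation: [-3.141, -0.044, -0.001]
wrist_force: [-10.5, 4.3, 25.1]
width: 23.2
```

The force jumped to 25 N at TCP z 243.2; I predicted 243.3 for home. That means the collar is seated. I'll check it visually before handing in.

```bash
python3 - <<'E'
from h import *
np.set_printoptions(precision=1,suppress=True)
st=r.state(); print(st['ee_pos'],st['wrist_force'],st['width'],st['clock'])
w=r.snapshot('wrist'); T=cam(w,st)
m=r.silhouettes('base','wrist')
if m: 
  C=cloud(w,m[0]['pixels'],T); f=C[(C[:,2]>4)&(C[:,2]<16)]; print('foot',cv2.minEnclosingCircle(f[:,:2].astype(np.float32)))
m=r.silhouettes('post','wrist')
if m:
  C=cloud(w,m[0]['pixels'],T); print('collar/arm heights',np.histogram(C[:,2],bins=[40,50,53,55,57,59,62,65,70,90,98,101,104,108]))
s=r.snapshot('side'); T=cam(s)
cv2.imwrite('pics/in2.png',np.hstack([cv2.resize(s['frame'][130:250,270:435],(400,291),interpolation=cv2.INTER_CUBIC),cv2.resize(w['frame'][60:351,120:520],(400,291))]))
E
```

```text
[522.7 -17.3 243.2] [-10.5   4.3  25.1] 23.232118849794276 13.55
foot ((522.8497924804688, -15.709052085876465), 59.76496124267578)
collar/arm heights (array([   7,   64,   67,  642,   86,   65,  466, 1048,  792,  402,  205,
       2006,    1]), array([ 40,  50,  53,  55,  57,  59,  62,  65,  70,  90,  98, 101, 104,
       108]))
```

View pics/in2.png

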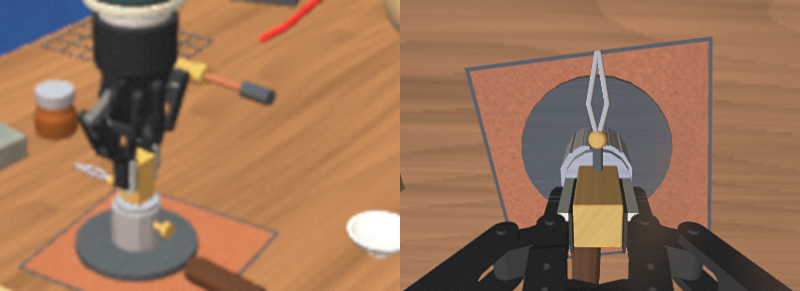

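The collar top reads 55–57 mm (56 expected when home) and the head top 101–104 mm (102 expected). The foot is flat on the tile and the collar rests on the hub.

```bash
python3 -c "
from h import *
print(r.hand_in()); s=r.state(); print(s['clock'],s['ee_pos'],s['wrist_force'],s['width'])"
```

```text
the job is handed in; nothing more can be done
None
the job is handed in; nothing more can be done
```

The job is handed in with the post keyed into the hub, pressed fully home and still gripped, and the base on the tile. No verdict was reported. I gripped the hub and slid the base flat along the bench onto the tile. I then took the post from the rack, turned it to the slot and pushed it down against the spring.

**Last checks before handing in:**
- **Base:** its axis was about 17 mm from the tile's centre along x and 2–5 mm along y, against a limit of 30 mm. That leaves a 12 mm gap by my measurement to the screwdriver handle, which lies over the tile's near edge.
- **Post:** the collar top was at 55–57 mm (56 when home) and the head top at about 102 mm (102 when home). The wrist force jumped to 25 N at the height I predicted for home. The fingers were still closed on the head at 23 mm.
- **Time:** the clock stood at 13.6 s of the 64 s allowed.

**Disagreements and gaps:**
- The wrist camera read about 2 mm off the gripper along the jaw direction, so I centred the post using the gripper's reading. It took about 1.5 mm of correction by feel as the post entered the bore.
- A sideways force of about 10 N remained on the seated post.
- I could not read the plunger directly; I inferred its travel from the seated height and the spring force.
- I did not measure the bystanders again at the end. The pictures I viewed showed nothing disturbed.

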